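# Show a porcelain stopper to the stand camera in the tongs

## Task

We are photographing the porcelain swing-top stopper. First turn the handwheel of the camera stand clockwise until the camera has come all the way down onto its stops; then take the tongs, pick the stopper off the board with them (the gripper itself must not touch it) and hold it upright, centred under the lens and about halfway between the lens and the base plate. Finish while still holding it there in the tongs, and leave the other closures and the phone as they are.

Things in the scene. Friction and masses are not known exactly. Their poses are not given: they have to be found in the camera images.
- stand: grey camera stand with dark base plate, fixed. Origin: on the table under its vertical spindle; z up, the camera stands off towards -x (the robot's side). Base plate 12 mm thick, x -160 to 50 mm, y +-85 mm. Guide rods (12 mm) at y = +-28 mm with dark stop collars under the carriage; head plate 46 x 90 mm at z 262 to 278 mm; black handwheel 108 mm across on the spindle axis, z 286 to 298 mm
- wheel (a joint): handwheel angle in rad, grows clockwise seen from above, 0 to 10.0 (hard stop). The crank handle stands 45 mm from the spindle axis; its direction from the stand's +x axis, counter-clockwise from above, is minus this value. Friction about 0.05 N m (1 N at the handle); stays where it is left
- crank_handle (a point): middle of the upright black crank handle on the handwheel: a revolving cylinder 17 mm in diameter, 34 mm tall (z 299 to 333 mm above the table, this point at 316 mm), free to spin about its own axis, so that it can be held and carried round in a circle with the gripper not turning
- carriage (a joint): how far the camera carriage has come down, in m: 4 mm per rad of the handwheel (25 mm a turn); 0.040 when it rests on the stop collars (handwheel at 10.0)
- lens (a point): centre of the lens, the lower end of the camera (42 mm in diameter, pointing straight down; its holder is 48 mm), 100 mm from the spindle axis towards the stand's -x. 145 mm above the table when the carriage is on its stops, higher before that. The camera reaches 74 mm up from this point
- tongs: steel kitchen tongs, 230 mm, on their side on the table, arms opening level; 24 mm tall, 94 g. Origin: underside, midway between the arms at the place to grip; x to the tips, hinge 95 mm behind. Width over the arms here: 60 mm open, 55 with the tips 53 apart, 41 with the stopper held (28). Squeezing shuts the tips; a spring reopens them (3 to 5 N per arm): hold at about 54 mm to carry them open
- tongs_left (a joint): opening angle of one tongs arm in rad (the other mirrors it): 0 tips shut, 0.154 fully open (tips 64 mm apart inside), about 0.05 with the stopper held
- tongs_tip (a point): the point midway between the two tips where a gripped item sits: 113 mm ahead (+x) of the tongs' origin, 12 mm above their underside. Each tip is a shallow V-shaped rubber pad 32 mm long, 20 mm tall (2 to 22 mm above the underside of the tongs)
- board: cardboard sheet 180 x 240 x 4 mm, fixed on the table; origin: centre of its underside, x away from the robot. Three loose closures stand on it in a row 50 mm in front of its centre (at x = -50 mm), 78 mm apart, in any order, up to 8 mm out of line; behind them (x above 9 mm) glued crown caps, up to 11 mm over the table
- stopper: the porcelain swing-top stopper: white glazed head with domed top and a small cross hole, on a thin brown rubber ring; stands upright on the board. 28.5 mm tall; 28 mm in diameter from 9 to 20 mm above its underside, 23 mm at the foot. 18 to 33 g. Origin: centre of its underside, z up
- stopper_center (a point): centre of the stopper, 14.5 mm above its underside
- cork: bystander: champagne cork with mushroom head, 48 mm tall, 31 mm in diameter, standing on the board; origin: centre of its underside
- bartop: bystander: bar-top stopper standing on its dark wooden disc (31 mm in diameter, 13 mm high) with the cork (19 mm) upward, 35 mm tall; origin: centre of its underside
- phone: bystander: phone lying flat on the table between the robot and the board, 74 x 152 x 8 mm; origin: centre of its underside

How it is judged:
By the outcome, as a careful person would: the job done as asked, in the order asked, and still so for the second after the job is handed in, while the arm keeps its last pose, push and grip.
It also fails if it takes over 62 s, if anything falls off the work surface, if the arm or the gripper's body presses on something with over 40 N, if the wrist force passes 120 N, or if a joint passes its speed limit or range.

## Robot

A 6-joint arm with a two-finger parallel gripper is mounted at the origin on the work surface. World frame = base frame: x ahead of the robot, y to its left, z up, the work surface at z = 0. Lengths are in mm, angles in degrees, forces in N, time in s.
With the tool pointing down it reaches from about 350 to 850 mm from the base axis. Payload 8.1 kg.
Tool frame: the origin (TCP) lies at the centre of the arm's flange, where the gripper is bolted on; the fingertips stand 173 mm ahead of it and the grasp point (between the pads) lies 155 mm ahead of it; z points along the fingers, y is the line along which they close (so a half turn about z gives the same grasp; the last joint's range is limited). The gripper opens to 85 mm and grips with 20 to 120 N. Pads are 22 mm wide; open, the fingers measure 114 mm over their backs; the gripper's body (76 mm by 85 mm) begins 54 mm behind the grasp point. The pads swing forward as they close: fully open they stand 13 mm farther back than shut.
Start: joints at [-4.893, 7.471, 85.268, -0, 87.261, -4.893], TCP at [600.006, 0.022, 404.692] pointing down, gripper open.
Joint ranges: [-169.43, 169.43], [-51.17, 129.36], [1.28, 143.12], [-76.62, 256.62], [0, 156.53], [-152.29, 152.29]. Speed limits (degrees/s): [136.94, 136.94, 159.86, 180, 180, 180].

## Interface

Orientations are given as [roll, pitch, yaw] about the fixed x, y, z axes, in that order (R = Rz(yaw) Ry(pitch) Rx(roll)).
In Python, from bench import * gives the robot as it stands.
- The arm moves only by the shell command python3 -m jog 'ROWS' [FORCE]. ROWS is text: rows parted by semicolons, each of 7 numbers parted by spaces: the shift along the tool's x, y, z scaled (see below), then the turn, a rotation vector about the tool's x, y, z scaled (see below), then the closure, from -1 (fully open) to 1 (shut). In form: tx ty tz wx wy wz hand; .... A call has 1 to 5 rows; each row shifts and turns the commanded pose from where the row before left it, along the tool's axes as they then stand; what a row does not reach is not made up. The controller multiplies each number of a shift by 0.1 m and each number of a turn by 60 degrees. A row lasts 1/8 s, in which the tool goes at most 62.5 mm and 10.7 degrees, less where a joint would pass 70% of its speed; a pose out of reach is approached as far as the arm can. A call with a number of a shift or a turn outside -1 to 1 is refused whole. A call with a gripper value outside its range is refused whole. The fingers move at their own pace and stop on an object; FORCE is the grip in N (left out, the last holds). Time passes only in rows, so rows that do not move let the fingers close. It gives the time, the measured TCP pose, the force, the opening and the grip force at its end, in the units of the state.
- sense(): the state, without advancing time (a new reading comes with each control period).
- snapshot(name): name is "scene" or "side" or "wrist"; returns a dict with "img" (400x640x3 uint8, red, green, blue), "fx", "fy", "cx", "cy" (pixels), "extrinsics" (4x4, takes a point from camera to world coordinates). Camera axes: x right, y down, z forward; pixel columns grow to the right and rows downward; lengths in mm; the calibration is good to about 2 mm. A picture is of the moment at which its call begins. There is no depth.
- hand_in(): hands the job in; it is judged then, once.
The state is a dict: "time": time; "joint_pos": joint angles; "qd": joint speeds; "joint_efforts": joint torques, N m; "tool_pos": TCP position; "tcp_rot": TCP orientation; "ft_force": force on the tool from outside, world axes, zero at the start; "wrist_torque": the same for the moment, N m; "finger_gap": finger opening in mm; "grip_force": force on a finger pad.
Only numpy, scipy, OpenCV 4.12 (cv2) and the standard library are available. Lean on these libraries where they do the work, as an engineer would, in place of code of your own. Each camera call takes 0.05 s, during which the arm holds its last target. There are 200 camera calls.

## Working session

There is one attempt and no reset: what is moved stays moved. The work goes in short steps, Python scripts to look and compute and a shell command to move; the robot and the scene stay as the last step left them, time stands still between calls to the robot, and variables do not carry over. Pictures are saved under pics/ and viewed, at most 10 in all, crops included, and the job is handed in when it is done.

```bash
ls; mkdir -p pics; python3 - <<'E'
from bench import *
import cv2,numpy as np
s=sense();print(s)
for n in("scene","side"):
    d=snapshot(n);cv2.imwrite(f"pics/{n}0.png",d["img"][:,:,::-1]);print(n,d["fx"],d["cx"],d["cy"],np.round(d["extrinsics"],3).tolist())
d=snapshot("wrist");cv2.imwrite("pics/wrist0.png",d["img"][:,:,::-1]);print(d["fx"],np.round(d["extrinsics"],3).tolist())
E
```

```text
pics
{'time': 0.0, 'joint_pos': array([-4.89376128e+00,  7.51498226e+00,  8.53291320e+01,  6.35964185e-04,
        8.72622823e+01, -4.89133569e+00]), 'qd': array([ 0.02233984, -0.06129411,  0.02635315, -0.05102372,  0.01846875,
       -0.02652904]), 'joint_efforts': array([-1.90700346e-03, -5.69404185e+01, -5.00557995e+01, -2.19391650e-04,
        1.44415747e-02,  7.24149572e-05]), 'tool_pos': array([5.99768856e+02, 3.69144921e-02, 4.03646865e+02]), 'tcp_rot': array([-1.79894045e+02, -9.70489676e-03,  8.99975345e+01]), 'ft_force': array([-0.94476616,  0.26077385,  0.4716744 ]), 'wrist_torque': array([0.02703005, 0.00521175, 0.00223872]), 'grip_force': 0.0, 'finger_gap': 85.23051198179971}
scene 375.9154075765802 314.90353532701516 196.48143885768621 [[0.555, 0.558, -0.617, 1064.925], [0.832, -0.373, 0.411, -450.703], [-0.001, -0.741, -0.671, 817.153], [0.0, 0.0, 0.0, 1.0]]
side 378.345655247423 317.23634817838973 194.54814550832546 [[-0.531, 0.464, -0.709, 1134.042], [0.847, 0.277, -0.453, 315.327], [-0.014, -0.842, -0.54, 669.549], [0.0, 0.0, 0.0, 1.0]]
286.8606296999012 [[1.0, 0.001, -0.002, 599.583], [0.001, -0.965, -0.261, 66.183], [-0.002, 0.261, -0.965, 373.268], [0.0, 0.0, 0.0, 1.0]]
```

View pics/scene0.png

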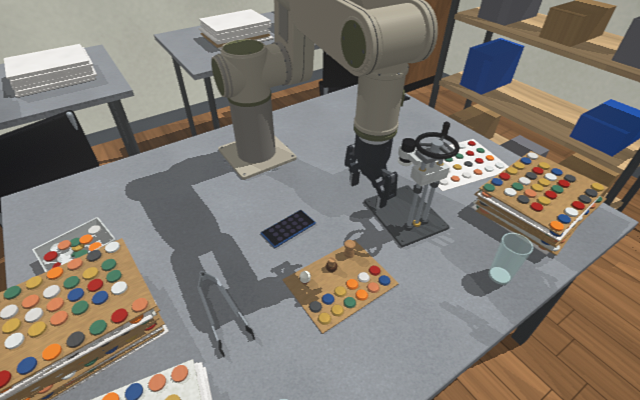

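View pics/side0.png

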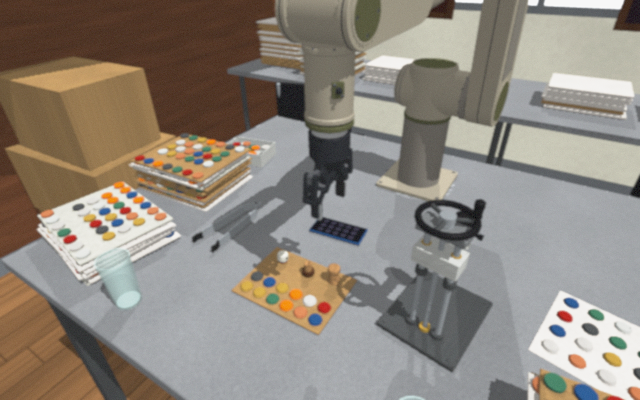

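View pics/wrist0.png

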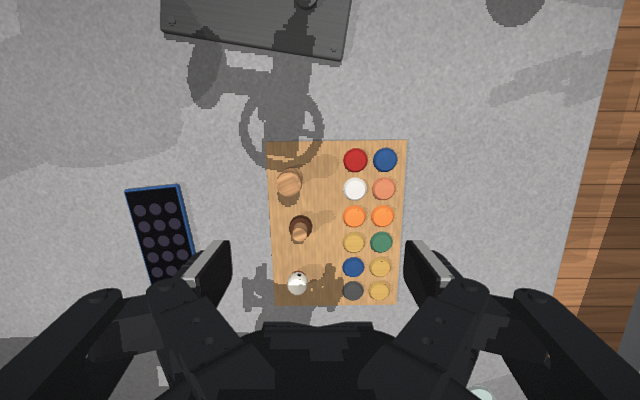

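```bash
python3 - <<'E'
import cv2,numpy as np
a=cv2.imread("pics/scene0.png");b=cv2.imread("pics/side0.png")
def c(i,x,y,w=100,h=75):return cv2.resize(i[y:y+h,x:x+w],(400,300),interpolation=cv2.INTER_CUBIC)
cv2.imwrite("pics/comp.png",np.vstack([np.hstack([c(a,180,265,120,90),c(b,185,190)]),np.hstack([c(a,360,115,180,135),c(b,370,190,180,180*3//4)])]))
E
```

```text
(no output)
```

View pics/comp.png

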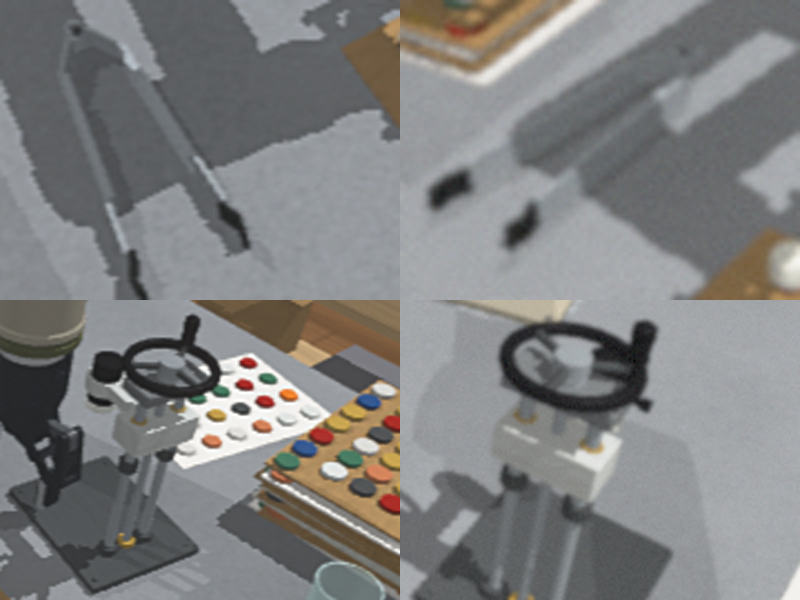

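```bash
cat > h.py <<'E'
import numpy as np
from bench import *
def cam(n):
    d=snapshot(n);return d
def ray(d,p):
    E=np.array(d["extrinsics"]);v=E[:3,:3]@np.array([(p[0]-d["cx"])/d["fx"],(p[1]-d["cy"])/d["fy"],1]);return E[:3,3],v/np.linalg.norm(v)
def onz(d,p,z):
    o,v=ray(d,p);return np.round(o+v*(z-o[2])/v[2],1)
def tri(d,p,e,q):
    o,v=ray(d,p);a,w=ray(e,q);A=np.stack([v,-w],1);s=np.linalg.lstsq(A,a-o,rcond=None)[0]
    x=o+v*s[0];y=a+w*s[1];return np.round((x+y)/2,1),round(float(np.linalg.norm(x-y)),1)
E
python3 - <<'E'
from h import *
a,b,w=cam("scene"),cam("side"),cam("wrist")
print("handle",tri(a,(446,130),b,(480.3,210.3)))
print("wheel",tri(a,(436.5,145.6),b,(447.4,219.3)),onz(a,(436.5,145.6),292),onz(b,(447.4,219.3),292))
print("base A near(scene),right",onz(a,(402.8,245.5),12),onz(a,(448.7,226.6),12),onz(a,(364.5,201.4),12))
print("base wrist",onz(w,(162,30),12),onz(w,(340,61),12))
print("base side",onz(b,(491.5,303.9),12))
print("hinge",onz(a,(202.5,274),24),onz(b,(256,202.5),24))
print("pads scene",onz(a,(220.5,344.5),12),onz(a,(250,332.5),12))
print("pads side",onz(b,(197.5,237),12),onz(b,(215,246),12))
import cv2
hsv=cv2.cvtColor(w["img"],cv2.COLOR_RGB2HSV)
m=((hsv[...,1]<60)&(hsv[...,2]>120)).astype(np.uint8);m[:, :270]=0;m[:,330:]=0;m[:268]=0;m[304:]=0
n,l,s,c=cv2.connectedComponentsWithStats(m);k=1+np.argmax(s[1:,4]);print(s[k],c[k],"stopper",onz(w,c[k],22))
print("board",[onz(w,p,4) for p in((266,142),(408,140),(395,303),(276,304))])
print("cork,bartop",onz(w,(289,182),44),onz(w,(300,228),20),"phone",[onz(w,p,8) for p in((125,189),(179,184))])
E
```

```text
handle (array([574.6, 268.1, 313.1]), 4.3)
wheel (array([590.4, 224.4, 290.2]), 1.2) [592.8 221.3 292. ] [592.  224.9 292. ]
base A near(scene),right [630.2 133.3  12. ] [651.8 295.6  12. ] [430.3 159.4  12. ]
base wrist [423.7 163.4  12. ] [625.5 131.3  12. ]
base side [451.8 329.3  12. ]
hinge [ 421.9 -368.5   24. ] [ 421.1 -364.3   24. ]
pads scene [ 616.2 -404.4   12. ] [ 626.9 -337.1   12. ]
pads side [ 623.6 -405.4   12. ] [ 626.2 -336.3   12. ]
[287 272  20  23 365] [296.64109589 283.04657534] stopper [ 570.8 -152.4   22. ]
board [array([534.1,  38.3,   4. ]), array([714.2,  40.9,   4. ]), array([ 714.6, -196.8,    4. ]), array([ 538. , -198.8,    4. ])]
cork,bartop [566.1  -5.   44. ] [576.6 -72.   20. ] phone [array([347. , -22.3,   8. ]), array([418.7, -15.5,   8. ])]
```

The scene and side crops show the stand: handle at scene (446,130) and side (480,210), wheel centre at scene (436,146). The tongs lie open, pads at scene (220,344) and (250,332), hinge at (202,274). These triangulate consistently: wheel axis ≈ (591,224), handle at world ≈ 111°, so the wheel is at about 4.2 rad and needs about 332° clockwise. Next I go above the wheel.

```bash
python3 -m jog '0 0 -.5 0 0 0 -1; 0 0 -.5 0 0 0 -1; .3 0 -.5 0 0 0 -1;.6 0 0 0 0 0 -1;.6 0 0 0 0 0 -1'; python3 -m jog '.6 0 0 0 0 0 -1;.3 -.25 0 0 0 0 -1;0 0 0 0 0 0 -1'
python3 - <<'E'
from h import *
import cv2
w=cam("wrist");cv2.imwrite("pics/w1.png",w["img"][:,:,::-1]);print(sense()["tool_pos"],sense()["tcp_rot"],w["extrinsics"][:3,3])
E
```

```text
time: 0.92
tool_pos: [599.9, 151.1, 555.9]
tcp_rot: [179.9, -0.0, 89.9]
ft_force: [1.4, 0.3, -0.8]
finger_gap: 85.5
grip_force: 0.0
time: 1.3
tool_pos: [573.7, 242.6, 554.7]
tcp_rot: [-180.0, -0.0, 90.2]
ft_force: [-0.7, 0.1, 0.2]
finger_gap: 85.2
grip_force: 0.0
[574.42886088 241.12948962 554.79756287] [1.79989048e+02 8.22342517e-03 9.01388756e+01] [573.23201903 308.78891966 524.26155073]
```

View pics/w1.png

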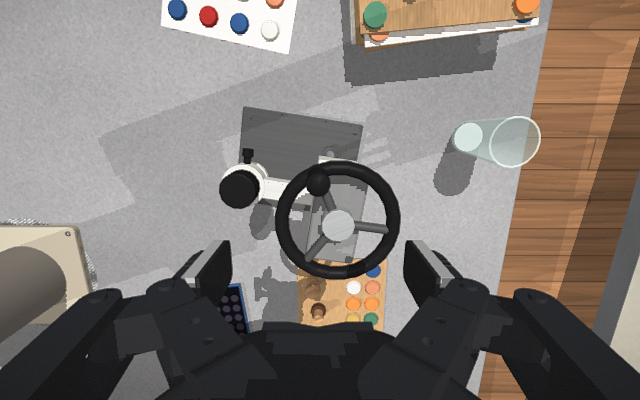

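The wheel rim spans columns 275–401, rows 160–279, and the crank handle top is at (318,184). Camera head is at (238,188).

```bash
python3 - <<'E'
from h import *
w=cam("wrist")
print("rim pts z292",onz(w,(275,220),292),onz(w,(401,220),292),onz(w,(338,160),298),onz(w,(338,279),292))
print("hub",onz(w,(338,225),298),"handle top",onz(w,(318,184),333), "camera",onz(w,(240,188),235))
print("base", onz(w,(245,107),12),onz(w,(364,127),12))
a=cam("scene");print(sense()["tool_pos"])
E
```

```text
rim pts z292 [538.  223.7 292. ] [646.1 224.  292. ] [590.5 276.2 298. ] [593.3 167.1 292. ]
hub [591.7 221.6 298. ] handle top [574.7 264.6 333. ] camera [494.2 238.2 235. ]
base [450.6 327.   12. ] [655.1 294.4  12. ]
[575.24581137 239.47830219 554.75522231]
```

```bash
python3 -m jog '.25 0 0 0 0 0 -1; 0 0 .4 0 0 0 -1;0 0 .38 0 0 0 -1;0 0 0 0 0 0 0;0 0 0 0 0 0 1' 30; python3 -m jog '0 0 0 0 0 0 1;0 0 0 0 0 0 1;0 0 0 0 0 0 1;0 0 0 0 0 0 1'
python3 - <<'E'
import numpy as np
C=np.array([592,222.2]);a=111.9
p=np.array([575,265.])
for i in range(1,31):
    t=np.radians(a-i*12); q=C+45*np.array([np.cos(t),np.sin(t)]);d=np.round((q-p)/100,3);p=p+d*100
    print(i,round(a-i*12,1),f"{d[1]:.3f} {d[0]:.3f} 0 0 0 0 1")
E
```

```text
time: 2.08
tool_pos: [575.6, 264.2, 478.5]
tcp_rot: [179.9, -0.0, 89.9]
ft_force: [1.1, -0.3, 1.2]
finger_gap: 51.4
grip_force: 0.0
time: 2.58
tool_pos: [575.2, 265.0, 478.9]
tcp_rot: [179.8, -0.1, 90.0]
ft_force: [-0.7, -0.4, 6.8]
finger_gap: 16.3
grip_force: 29.6
1 99.9 0.015 0.093 0 0 0 0 1
2 87.9 0.007 0.093 0 0 0 0 1
3 75.9 -0.014 0.094 0 0 0 0 1
4 63.9 -0.032 0.088 0 0 0 0 1
5 51.9 -0.050 0.080 0 0 0 0 1
6 39.9 -0.065 0.067 0 0 0 0 1
7 27.9 -0.078 0.053 0 0 0 0 1
8 15.9 -0.088 0.035 0 0 0 0 1
9 3.9 -0.092 0.016 0 0 0 0 1
10 -8.1 -0.094 -0.003 0 0 0 0 1
11 -20.1 -0.092 -0.023 0 0 0 0 1
12 -32.1 -0.084 -0.042 0 0 0 0 1
13 -44.1 -0.074 -0.058 0 0 0 0 1
14 -56.1 -0.061 -0.072 0 0 0 0 1
15 -68.1 -0.044 -0.083 0 0 0 0 1
16 -80.1 -0.025 -0.091 0 0 0 0 1
17 -92.1 -0.007 -0.093 0 0 0 0 1
18 -104.1 0.014 -0.094 0 0 0 0 1
19 -116.1 0.032 -0.088 0 0 0 0 1
20 -128.1 0.050 -0.080 0 0 0 0 1
21 -140.1 0.065 -0.067 0 0 0 0 1
22 -152.1 0.078 -0.053 0 0 0 0 1
23 -164.1 0.088 -0.035 0 0 0 0 1
24 -176.1 0.092 -0.016 0 0 0 0 1
25 -188.1 0.094 0.003 0 0 0 0 1
26 -200.1 0.092 0.023 0 0 0 0 1
27 -212.1 0.084 0.042 0 0 0 0 1
28 -224.1 0.074 0.058 0 0 0 0 1
29 -236.1 0.061 0.072 0 0 0 0 1
30 -248.1 0.044 0.083 0 0 0 0 1
```

```bash
python3 -m jog '0 0 -.03 0 0 0 1;.015 .093 0 0 0 0 1;.007 .093 0 0 0 0 1;-.014 .094 0 0 0 0 1;-.032 .088 0 0 0 0 1'; python3 -m jog '-.05 .08 0 0 0 0 1;-.065 .067 0 0 0 0 1;-.078 .053 0 0 0 0 1;-.088 .035 0 0 0 0 1;-.092 .016 0 0 0 0 1'
```

```text
time: 3.2
tool_pos: [612.6, 262.3, 479.1]
tcp_rot: [-179.9, 0.0, 90.0]
ft_force: [-2.9, -1.9, -4.1]
finger_gap: 16.2
grip_force: 30.5
time: 3.82
tool_pos: [636.5, 224.8, 479.1]
tcp_rot: [-179.8, 0.0, 90.0]
ft_force: [-11.2, 0.1, -4.0]
finger_gap: 15.8
grip_force: 30.7
```

```bash
python3 -m jog '-.094 -.013 0 0 0 0 1;-.092 -.023 0 0 0 0 1;-.084 -.042 0 0 0 0 1;-.074 -.058 0 0 0 0 1;-.061 -.072 0 0 0 0 1'; python3 -m jog '-.044 -.083 0 0 0 0 1;-.025 -.091 0 0 0 0 1;-.007 -.093 0 0 0 0 1;.014 -.094 0 0 0 0 1;.032 -.088 0 0 0 0 1'
```

```text
time: 4.45
tool_pos: [615.7, 184.9, 479.2]
tcp_rot: [-180.0, -0.1, 90.0]
ft_force: [-2.8, 7.8, -8.2]
finger_gap: 16.1
grip_force: 30.2
time: 5.08
tool_pos: [571.0, 181.9, 479.2]
tcp_rot: [179.9, -0.0, 90.0]
ft_force: [4.4, 7.0, -13.1]
finger_gap: 16.1
grip_force: 30.0
```

```bash
python3 -m jog '.05 -.08 0 0 0 0 1;.065 -.067 0 0 0 0 1;.078 -.053 0 0 0 0 1;.088 -.035 0 0 0 0 1;.092 -.016 0 0 0 0 1';
```

```text
time: 5.7
tool_pos: [545.9, 219.4, 479.3]
tcp_rot: [-180.0, 0.1, 90.0]
ft_force: [4.5, -1.0, -14.2]
finger_gap: 15.7
grip_force: 29.9
```

```bash
python3 -m jog '.094 .003 .01 0 0 0 1;.092 .023 0 0 0 0 1;.084 .042 0 0 0 0 1;0 0 0 0 0 0 1'; python3 -m jog '.037 .029 0 0 0 0 1;.037 .029 0 0 0 0 1;0 0 0 0 0 0 1'
```

```text
time: 6.2
tool_pos: [553.1, 247.2, 479.1]
tcp_rot: [180.0, -0.1, 90.1]
ft_force: [-3.4, 3.3, -6.2]
finger_gap: 15.8
grip_force: 30.7
time: 6.58
tool_pos: [557.9, 252.9, 479.0]
tcp_rot: [-179.8, 0.1, 90.0]
ft_force: [-13.0, -4.5, -1.2]
finger_gap: 16.2
grip_force: 31.4
```

```bash
python3 -m jog '.02 .02 0 0 0 0 1;.01 .01 0 0 0 0 1;0 0 0 0 0 0 1'
```

```text
time: 6.95
tool_pos: [559.4, 254.1, 479.0]
tcp_rot: [-179.4, 0.4, 89.9]
ft_force: [-29.4, -17.2, 4.6]
finger_gap: 16.0
grip_force: 32.5
```

```bash
python3 -m jog '-.03 -.03 0 0 0 0 1;0 0 0 0 0 0 -1;0 0 0 0 0 0 -1;0 0 0 0 0 0 -1;0 0 -.4 0 0 0 -1'; python3 -m jog '0 0 -.5 0 0 0 -1;0 0 0 0 0 0 -1'
python3 - <<'E'
from h import *
import cv2
w=cam("wrist");a=cam("scene");b=cam("side");s=sense();print(s["tool_pos"],s["tcp_rot"])
cv2.imwrite("pics/w2.png",w["img"][:,:,::-1])
def c(d,x,y,w,h):return cv2.resize(d["img"][y:y+h,x:x+w],(400,300),interpolation=cv2.INTER_CUBIC)
cv2.imwrite("pics/c2.png",np.vstack([np.hstack([c(w,200,120,240,180),c(b,400,190,120,90)]),np.hstack([c(a,370,115,120,90),c(a,180,265,120,90)])])[:,:,::-1])
E
```

```text
time: 7.58
tool_pos: [558.6, 253.4, 515.2]
tcp_rot: [-179.6, 0.1, 90.0]
ft_force: [-0.6, 0.7, 0.8]
finger_gap: 84.7
grip_force: 0.0
time: 7.82
tool_pos: [558.7, 253.5, 575.1]
tcp_rot: [179.5, -0.2, 90.0]
ft_force: [-0.4, 0.4, 0.0]
finger_gap: 85.1
grip_force: 0.0
[558.83854947 253.57821221 568.05865195] [-1.79980963e+02  7.50691926e-03  9.00002608e+01]
```

View pics/c2.png

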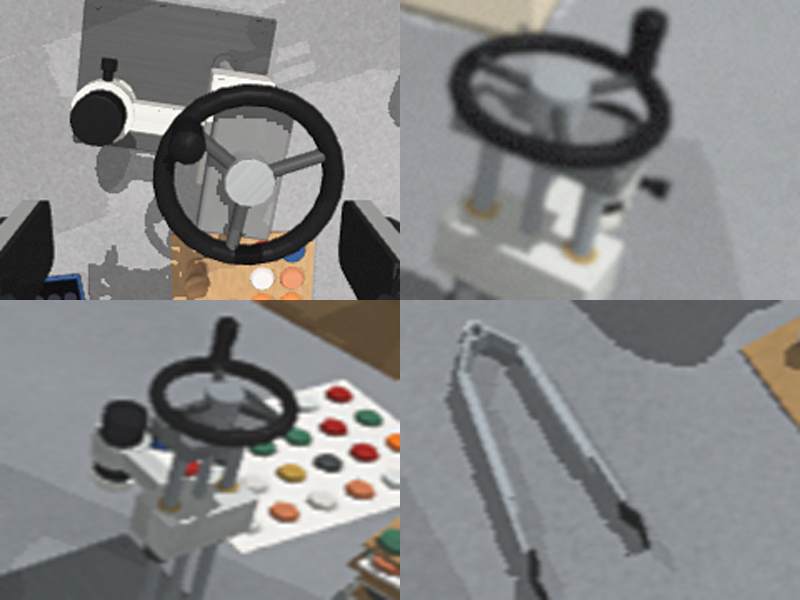

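The carriage is now lowered onto its collars. The handle top is at crop (187,142), wrist (312,205), and the tongs are unmoved. I'll check the wheel angle and go to the tongs.

```bash
python3 - <<'E'
from h import *
w=cam("wrist");p=onz(w,(312.2,205.2),333);d=p[:2]-[591.5,222];print(p,np.hypot(*d),np.degrees(np.arctan2(d[1],d[0])),"hub",onz(w,(349.5,230),298),"cam",onz(w,(259.5,190.5),219))
E
python3 -m jog '-.61 -.1 0 0 0 0 -1;-.61 -.1 0 0 0 0 -1;-.61 -.1 0 0 0 0 -1;-.61 -.1 0 0 0 0 -1;-.61 0 0 0 0 0 -1'
python3 -m jog '-.61 0 0 0 0 0 -1;-.61 0 0 0 0 0 -1;-.61 0 0 0 0 0 -1;-.61 0 0 0 0 0 -1;-.61 0 0 0 0 0 -1'
python3 -m jog '0 0 .2 0 0 .1667 -1;0 0 .2 0 0 .1667 -1;0 0 .2 0 0 .1667 -1;0 0 .2 0 0 .1667 -1;0 0 .2 0 0 .1667 -1'
python3 -m jog '0 0 .2 0 0 .1667 -1;0 0 .2 0 0 .1667 -1;0 0 .2 0 0 .1667 -1;0 0 .2 0 0 .1667 -1;0 0 0 0 0 0 -1'
python3 - <<'E'
from h import *
import cv2
w=cam("wrist");s=sense();print(s["tool_pos"],s["tcp_rot"]);cv2.imwrite("pics/w3.png",w["img"][:,:,::-1])
E
```

```text
[554.8 257.9 333. ] 51.339068943641756 135.63133289964426 hub [587.3 224.2 298. ] cam [492.4 240.9 219. ]
time: 8.65
tool_pos: [517.8, -53.2, 567.3]
tcp_rot: [-179.9, -0.0, 90.0]
ft_force: [0.5, 0.2, 0.0]
finger_gap: 85.4
grip_force: 0.0
time: 9.28
tool_pos: [518.4, -358.5, 566.8]
tcp_rot: [-179.9, -0.1, 90.0]
ft_force: [1.4, 0.9, -0.1]
finger_gap: 85.2
grip_force: 0.0
time: 9.9
tool_pos: [518.4, -356.3, 465.9]
tcp_rot: [-179.8, 0.0, 39.7]
ft_force: [0.1, -1.1, 0.0]
finger_gap: 85.3
grip_force: 0.0
time: 10.52
tool_pos: [517.9, -355.8, 384.8]
tcp_rot: [-179.8, 0.3, 0.0]
ft_force: [0.1, -0.1, -0.5]
finger_gap: 85.5
grip_force: 0.0
[ 518.23044989 -356.0927004   386.70257812] [-1.79860341e+02  1.72894022e-01  2.02803447e-01]
```

View pics/w3.png

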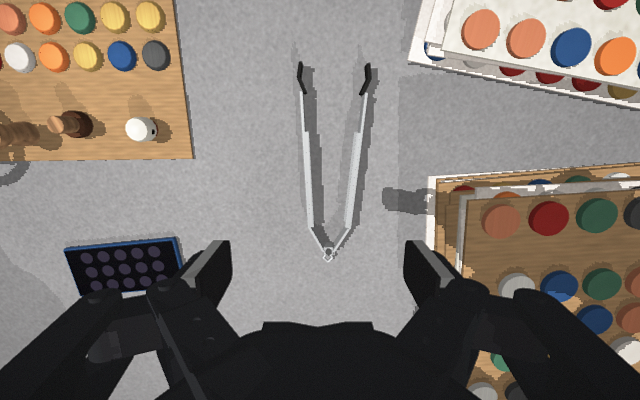

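The wrist view shows the tongs: pads at (302,78) and (366,80), hinge at (328,254). The stopper is at (140,129) and the phone is lower left.

```bash
python3 - <<'E'
from h import *
import cv2
w=cam("wrist");s=sense();print(s["tool_pos"])
L0,L1,R0,R1=[onz(w,p,22) for p in((299,64),(304,94),(369,66),(361,95))]
print(L0,L1,R0,R1)
H=onz(w,(328,254),24);m=(L0+L1+R0+R1)/4;print("hinge",H,"mid",m,"yaw",np.degrees(np.arctan2(*(m-H)[1::-1])),"len",np.linalg.norm((m-H)[:2]))
o=H+95*(m-H)/np.linalg.norm((m-H)[:2]);print("origin",o)
hsv=cv2.cvtColor(w["img"],cv2.COLOR_RGB2HSV)
k=((hsv[...,1]<50)&(hsv[...,2]>110)).astype(np.uint8);k[:, :115]=0;k[:,165:]=0;k[:108]=0;k[152:]=0
n,l,st,c=cv2.connectedComponentsWithStats(k);i=1+np.argmax(st[1:,4]);print(st[i],c[i],onz(w,c[i],20))
g=k*255;cs,_=cv2.findContours((l==i).astype(np.uint8),0,2);print(cv2.minEnclosingCircle(cs[0]))
print("head",onz(w,(138,128),26),"bartop",onz(w,(80,124),8),"board corner",onz(w,(193,158),4))
E
```

```text
[ 518.52248676 -356.3535115   388.14044928]
[ 639.7 -334.8   22. ] [ 609.4 -340.    22. ] [ 638.  -409.9   22. ] [ 608.6 -402.7   22. ]
hinge [ 417.6 -369.    24. ] mid [ 623.925 -371.85    22.   ] yaw -0.7913853734900905 len 206.34468281252117
origin [ 512.59093814 -370.31212492   23.07921058]
[126 118  31  24 595] [140.65210084 129.25882353] [ 570.8 -152.9   20. ]
((141.0, 129.5), 15.66055965423584)
head [ 572.4 -153.7   26. ] bartop [576. -75.   8.] board corner [ 536.  -202.2    4. ]
```

```bash
python3 -m jog '-.05 .14 .5 0 0 .013 -1;0 0 .55 0 0 0 -1;0 0 .55 0 0 0 -1;0 0 .45 0 0 0 -1;0 0 0 0 0 0 -1'; python3 -m jog '0 0 .06 0 0 0 -1;0 0 0 0 0 0 -1;0 0 0 0 0 0 -1'
```

```text
time: 11.25
tool_pos: [512.1, -369.1, 180.0]
tcp_rot: [-179.7, 0.3, -0.6]
ft_force: [0.4, -0.0, 0.0]
finger_gap: 85.2
grip_force: 0.0
time: 11.62
tool_pos: [514.5, -371.1, 179.9]
tcp_rot: [179.9, -0.1, -0.8]
ft_force: [-0.1, -0.5, 0.6]
finger_gap: 85.3
grip_force: 0.0
```

```bash
python3 -m jog '0 0 .05 0 0 0 -1;0 0 0 0 0 0 -.27;0 0 0 0 0 0 -.27;0 0 0 0 0 0 -.27;0 0 0 0 0 0 -.27' 40; python3 -m jog '0 0 0 0 0 0 -.27'
```

```text
time: 12.25
tool_pos: [513.9, -370.6, 173.1]
tcp_rot: [180.0, -0.0, -0.8]
ft_force: [0.1, 0.9, 4.1]
finger_gap: 54.2
grip_force: 3.8
time: 12.38
tool_pos: [513.9, -370.6, 173.0]
tcp_rot: [180.0, -0.0, -0.8]
ft_force: [1.1, 0.6, 3.6]
finger_gap: 54.7
grip_force: 3.9
```

```bash
python3 -m jog '0 0 -.1 0 0 0 -.27;0 0 -.2 0 0 0 -.27;0 0 -.3 0 0 0 -.27;0 0 -.3 0 0 0 -.27;0 0 -.2 0 0 0 -.27';python3 -m jog '0 -.2 -.1 0 0 0 -.27;0 -.3 0 0 0 0 -.27;0 -.2 0 0 0 0 -.27;0 0 0 0 0 0 -.27'
python3 - <<'E'
from h import *
import cv2
w=cam("wrist");b=cam("side");a=cam("scene");s=sense();print(s["tool_pos"],s["tcp_rot"])
def c(d,x,y,w,h):return cv2.resize(d["img"][y:y+h,x:x+w],(400,300),interpolation=cv2.INTER_CUBIC)
cv2.imwrite("pics/c4.png",np.vstack([np.hstack([c(w,0,0,640,400),c(b,160,120,160,120)]),np.hstack([c(a,180,200,160,120),c(w,240,0,160,120)])])[:,:,::-1])
E
```

```text
time: 13.0
tool_pos: [514.1, -370.8, 285.9]
tcp_rot: [179.9, -0.1, -0.8]
ft_force: [0.5, -0.8, -0.9]
finger_gap: 54.6
grip_force: 3.3
time: 13.5
tool_pos: [514.7, -299.2, 292.7]
tcp_rot: [-180.0, 0.0, -0.7]
ft_force: [-1.0, 0.8, -0.8]
finger_gap: 54.6
grip_force: 3.3
[ 514.64089424 -300.95026992  292.71011628] [ 1.79976852e+02  4.35860992e-03 -8.01131012e-01]
```

View pics/c4.png

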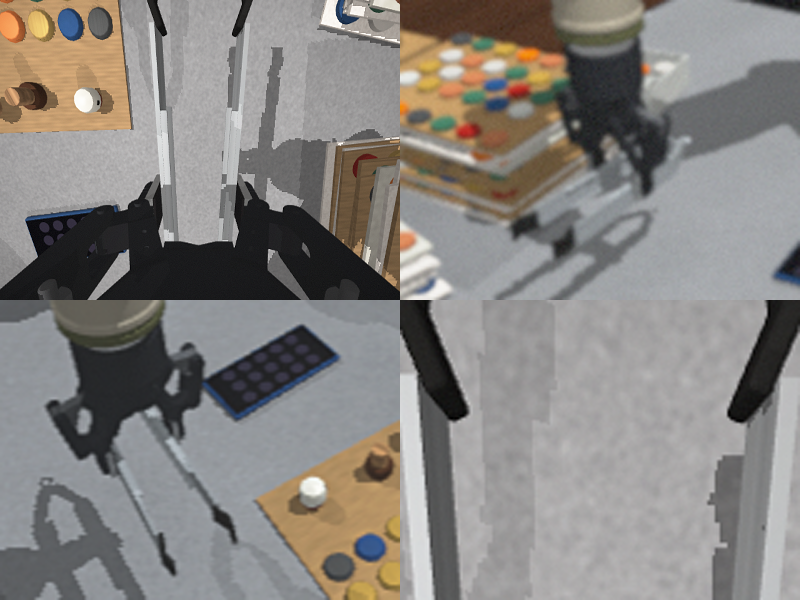

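The tongs are held level and open in the gripper. The pads' rear ends are at wrist (262,46) and (376,46).

```bash
python3 - <<'E'
from h import *
w=cam("wrist");P=np.array([514.5,-300.6])
for z in (141,):
  l,r=onz(w,(262,46),z),onz(w,(376,46),z);print(l,r,(l+r)[:2]/2-P, np.linalg.norm(l-r))
E
python3 -m jog '0 0 0 0 0 -.05 -.27;0 0 0 0 0 -.1 -.27;0 0 0 0 0 -.15 -.27;0 0 0 0 0 -.15 -.27;0 0 0 0 0 -.15 -.27'
python3 -m jog '0 0 0 0 0 -.15 -.27;0 0 0 0 0 -.15 -.27;0 0 0 0 0 -.15 -.27;0 0 0 0 0 -.15 -.27;0 0 0 0 0 -.15 -.27'
python3 -m jog '0 0 0 0 0 -.1 -.27;0 0 0 0 0 -.05 -.27;0 0 0 0 0 -.013 -.27;0 0 0 0 0 0 -.27;0 0 0 0 0 0 -.27'
```

```text
[ 607.6 -280.8  141. ] [ 607.1 -324.5  141. ] [92.85 -2.05] 43.70286031829037
time: 14.32
tool_pos: [514.5, -301.4, 292.6]
tcp_rot: [-180.0, 0.0, 35.4]
ft_force: [-0.2, 0.3, -1.2]
finger_gap: 54.2
grip_force: 3.3
time: 14.95
tool_pos: [514.5, -301.3, 292.5]
tcp_rot: [-180.0, 0.0, 80.4]
ft_force: [0.4, -0.4, -1.1]
finger_gap: 54.4
grip_force: 3.3
time: 15.58
tool_pos: [514.6, -300.7, 292.7]
tcp_rot: [-180.0, 0.0, 89.9]
ft_force: [-0.8, -0.6, -0.7]
finger_gap: 54.0
grip_force: 3.3
```

```bash
python3 -m jog '-.04 .28 .1 0 0 0 -.27;0 .285 .2 0 0 0 -.27;0 0 .3 0 0 0 -.27;0 0 .2 0 0 0 -.27;0 0 .1 0 0 0 -.27';python3 -m jog '0 0 .1 0 0 0 -.27;0 0 .1 0 0 0 -.27;0 0 0 0 0 0 -.27'
python3 - <<'E'
from h import *
import cv2
w=cam("wrist");s=sense();print(s["tool_pos"],s["tcp_rot"])
cv2.imwrite("pics/w5.png",cv2.resize(w["img"][0:200,200:440],(720,600),interpolation=cv2.INTER_CUBIC)[:,:,::-1])
E
```

```text
time: 16.2
tool_pos: [570.5, -304.2, 201.0]
tcp_rot: [-179.9, -0.1, 90.0]
ft_force: [-0.0, -0.1, -1.2]
finger_gap: 54.2
grip_force: 3.3
time: 16.58
tool_pos: [570.9, -304.4, 182.1]
tcp_rot: [-180.0, -0.0, 90.0]
ft_force: [-0.3, 0.1, -1.1]
finger_gap: 54.2
grip_force: 3.3
[ 571.0982039  -304.52407519  182.70834504] [-1.79991414e+02 -6.21988060e-03  8.99738624e+01]
```

View pics/w5.png

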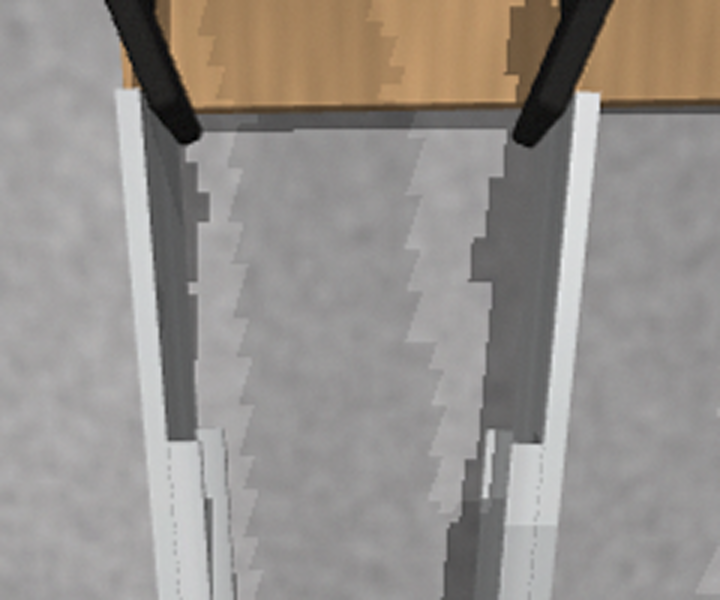

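```bash
python3 -m jog '0 0 .03 0 0 0 -.27;.1 0 0 0 0 0 -.27;.15 0 0 0 0 0 -.27;.115 0 0 0 0 0 -.27;.05 0 0 0 0 0 -.27';python3 -m jog '0 0 0 0 0 0 -.27;0 0 0 0 0 0 -.27'
python3 - <<'E'
from h import *
import cv2
w=cam("wrist");b=cam("side");a=cam("scene");s=sense();print(s["tool_pos"],s["tcp_rot"])
def c(d,x,y,w,h):return cv2.resize(d["img"][y:y+h,x:x+w],(400,300),interpolation=cv2.INTER_CUBIC)
cv2.imwrite("pics/c6.png",np.hstack([c(a,260,240,100,75),c(b,240,230,100,75)])[:,:,::-1])
E
```

```text
time: 17.25
tool_pos: [571.3, -261.7, 179.7]
tcp_rot: [-180.0, -0.0, 90.1]
ft_force: [0.2, -0.2, -0.8]
finger_gap: 54.3
grip_force: 3.3
time: 17.5
tool_pos: [571.3, -263.2, 179.8]
tcp_rot: [180.0, 0.0, 90.0]
ft_force: [-0.2, -0.7, -0.6]
finger_gap: 54.5
grip_force: 3.3
[ 571.14619519 -263.40280109  179.7011009 ] [1.79995637e+02 5.64313061e-03 8.99530836e+01]
```

View pics/c6.png

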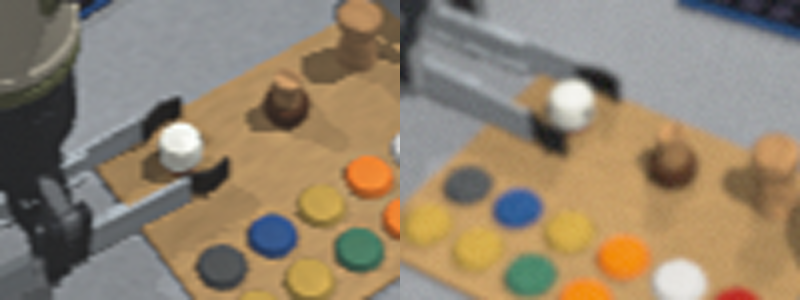

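The stopper is between the open pads: scene crop shows the stopper at (180,148) with pads at (163,118) and (210,172). I'll measure the offset.

```bash
python3 - <<'E'
from h import *
import cv2
for n,(x0,y0),pads,st in(("scene",(260,240),((163,118),(210,172)),(180,148)),("side",(240,230),((197,83),(150,130)),(172,103))):
    d=cam(n);g=d["img"].astype(int)
    W=((g.min(2)>140)).astype(np.uint8)
    D=((g.max(2)<60)).astype(np.uint8)
    def blob(M,c,r):
        u,v=x0+c[0]/4,y0+c[1]/4;yy,xx=np.mgrid[:400,:640];k=M*(np.hypot(xx-u,yy-v)<r);return np.array([(k*xx).sum(),(k*yy).sum()])/k.sum(),int(k.sum())
    L,R,S=blob(D,pads[0],8),blob(D,pads[1],8),blob(W,st,8);print(n,L,R,S)
    l,r=onz(d,L[0],18),onz(d,R[0],18);print(l,r,(l+r)/2,"stopper",onz(d,S[0],21))
E
```

```text
scene (array([299.9047619 , 268.69047619]), 42) (array([311.87804878, 284.19512195]), 41) (array([305.125, 275.05 ]), 80)
[ 542.3 -149.9   18. ] [ 599.7 -150.2   18. ] [ 571.   -150.05   18.  ] stopper [ 568.7 -150.5   21. ]
side (array([289.69230769, 250.03846154]), 26) (array([276.4       , 263.54285714]), 35) (array([282.60747664, 255.24299065]), 107)
[ 541.5 -151.4   18. ] [ 600.  -150.2   18. ] [ 570.75 -150.8    18.  ] stopper [ 569.9 -153.    21. ]
```

```bash
python3 -m jog '0 0 0 0 0 0 -.2;0 0 0 0 0 0 -.12;0 0 0 0 0 0 -.05;0 0 0 0 0 0 .02;0 0 0 0 0 0 .1' 40;python3 -m jog '0 0 0 0 0 0 .3;0 0 0 0 0 0 .3;0 0 0 0 0 0 .3'
```

```text
time: 18.38
tool_pos: [571.2, -263.0, 179.8]
tcp_rot: [180.0, 0.0, 90.0]
ft_force: [0.1, 0.2, -0.4]
finger_gap: 40.8
grip_force: 40.9
time: 18.75
tool_pos: [571.2, -263.0, 179.8]
tcp_rot: [180.0, 0.0, 90.0]
ft_force: [0.3, 0.1, 0.4]
finger_gap: 40.9
grip_force: 40.9
```

```bash
python3 -m jog '0 0 -.1 0 0 0 .3;0 0 -.2 0 0 0 .3;0 0 -.3 0 0 0 .3;0 0 -.3 0 0 0 .3;0 0 -.1 0 0 0 .3'
python3 -m jog '.15 -.1 0 0 0 0 .3;.3 -.15 0 0 0 0 .3;.4 -.2 0 0 0 0 .3;.4 -.2 0 0 0 0 .3;.4 -.1 0 0 0 0 .3'
python3 -m jog '.4 -.02 0 0 0 0 .3;.4 0 0 0 0 0 .3;.4 0 0 0 0 0 .3;.25 0 .1 0 0 0 .3;.1 0 .2 0 0 0 .3'
python3 -m jog '0 0 .1 0 0 0 .3;0 0 0 0 0 0 .3'
python3 - <<'E'
from h import *
import cv2
b=cam("side");a=cam("scene");s=sense();print(s["tool_pos"],s["tcp_rot"])
def c(d,x,y,w,h):return cv2.resize(d["img"][y:y+h,x:x+w],(400,300),interpolation=cv2.INTER_CUBIC)
cv2.imwrite("pics/c7.png",np.hstack([c(a,320,110,160,120),c(b,330,190,200,150)])[:,:,::-1])
E
```

```text
time: 19.38
tool_pos: [572.2, -263.6, 284.0]
tcp_rot: [179.7, 0.2, 90.0]
ft_force: [0.3, -0.5, -0.7]
finger_gap: 40.9
grip_force: 40.8
time: 20.0
tool_pos: [495.0, -96.8, 279.4]
tcp_rot: [-180.0, -0.0, 90.0]
ft_force: [0.4, 0.6, -0.9]
finger_gap: 40.7
grip_force: 40.8
time: 20.62
tool_pos: [494.5, 58.5, 250.3]
tcp_rot: [179.9, -0.0, 90.1]
ft_force: [-0.1, -1.2, -1.4]
finger_gap: 40.8
grip_force: 40.8
time: 20.88
tool_pos: [493.7, 56.7, 238.8]
tcp_rot: [-179.9, 0.0, 90.0]
ft_force: [0.1, 0.1, -1.2]
finger_gap: 41.0
grip_force: 40.8
[494.50799332  56.42627207 240.13708975] [1.79981772e+02 7.46662705e-03 8.99342671e+01]
```

View pics/c7.png

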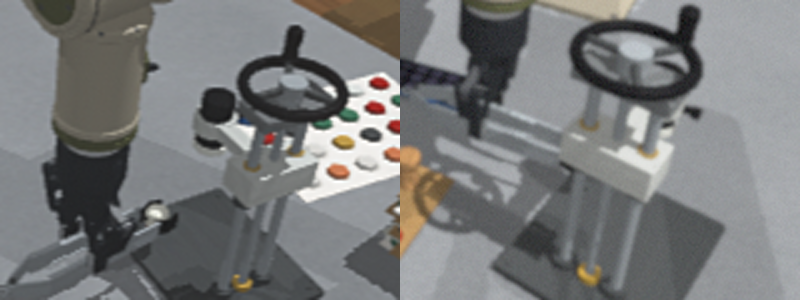

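Tongs hold the stopper at scene crop (156,213), near the base plate, with the camera head at (218,93) beyond it. That was the last picture (one over the limit, in fact), so I continue by numbers only.

```bash
python3 - <<'E'
from h import *
a=cam("scene");g=a["img"].astype(int);s=sense();print(s["tool_pos"])
M=(g.min(2)>140).astype(np.uint8);yy,xx=np.mgrid[:400,:640];k=M*(np.hypot(xx-382.4,yy-195.2)<9)
c=np.array([(k*xx).sum(),(k*yy).sum()])/k.sum();print(c,k.sum(),"stopper z85",onz(a,c,85))
ys,xs=np.nonzero(k);print(xs.min(),xs.max(),ys.min(),ys.max())
print("camtop",onz(a,(407.2,147.2),219))
E
```

```text
[494.68250164  56.43077082 240.42655266]
[381.75675676 195.43243243] 37 stopper z85 [495.9 162.1  85. ]
377 385 192 202
camtop [487.6 241.4 219. ]
```

```bash
python3 -m jog '.1 -.01 .01 0 0 0 .3;.2 0 0 0 0 0 .3;.2 0 0 0 0 0 .3;.15 0 0 0 0 0 .3;.06 0 0 0 0 0 .3'; python3 -m jog '0 0 0 0 0 0 .3;0 0 0 0 0 0 .3'
python3 - <<'E'
from h import *
import cv2
print(sense()["tool_pos"])
for n,z in(("scene",85),("side",85)):
    d=cam(n);E=np.array(d["extrinsics"])
    def proj(p):
        q=E[:3,:3].T@(np.array(p)-E[:3,3]);return np.array([d["cx"]+d["fx"]*q[0]/q[2],d["cy"]+d["fy"]*q[1]/q[2]])
    u=proj((493,238.3,85));g=d["img"].astype(int);yy,xx=np.mgrid[:400,:640];sat=g.max(2)-g.min(2)
    k=((g.min(2)>130)&(np.hypot(xx-u[0],yy-u[1])<14)).astype(np.uint8);nn,l,st,c=cv2.connectedComponentsWithStats(k)
    print(n,u,[(st[i].tolist(),onz(d,c[i],85).tolist()) for i in range(1,nn) if st[i][4]>8])
w=cam("wrist");g=w["img"];h=cv2.cvtColor(g,cv2.COLOR_RGB2HSV)
E=np.array(w["extrinsics"]);q=E[:3,:3].T@(np.array([493,238,219])-E[:3,3]);print("wrist sees camtop at",w["cx"]+w["fx"]*q[0]/q[2],w["cy"]+w["fy"]*q[1]/q[2],q[2])
E
```

```text
time: 21.65
tool_pos: [493.3, 128.9, 238.9]
tcp_rot: [180.0, -0.0, 90.0]
ft_force: [-0.0, -0.8, -1.0]
finger_gap: 40.8
grip_force: 40.8
time: 21.9
tool_pos: [493.3, 127.6, 238.6]
tcp_rot: [-180.0, 0.0, 90.0]
ft_force: [0.9, 0.2, -1.4]
finger_gap: 40.6
grip_force: 40.8
[493.32146502 127.63435597 238.63605143]
scene [400.39779527 185.45076402] [([391, 172, 19, 7, 63], [457.0, 279.1, 85.0]), ([397, 183, 9, 6, 47], [494.0, 239.9, 85.0]), ([394, 190, 8, 4, 11], [507.7, 213.4, 85.0])]
side [450.40459147 275.89986645] [([437, 263, 28, 27, 543], [493.3, 238.4, 85.0])]
wrist sees camtop at 320.82950471930775 717.4895791782855 -22.007649309734425
```

```bash
python3 - <<'E'
from h import *
d=cam("scene");E=np.array(d["extrinsics"]);g=d["img"].astype(int)
def proj(p):
    q=E[:3,:3].T@(np.array(p)-E[:3,3]);return np.array([d["cx"]+d["fx"]*q[0]/q[2],d["cy"]+d["fy"]*q[1]/q[2]])
print("lens",proj((493,238.3,145)),"top",proj((493,238.3,219)))
for r in range(140,192,3):
    print(r,"".join("W" if v>130 else "d" if v<70 else "." for v in g[r,380:425].max(1)))
E
```

```text
lens [403.5527818  169.66008004] top [407.78118513 148.49695296]
140 .................WWWWWWWWWWWWWWWWWW.dddd.WWWW
143 .................WWWWWWWWWWWWWWWWW.dddd.WWWWW
146 ................WWWWW..ddddddddd.WW.dddddWWWW
149 ..............WWWWWW.ddddddddddddd.W.dddddddd
152 ..........WWW...WWWW.ddddddddddddd.......dddd
155 ...........ddd.WWW..dddddddddddddWW.ddd......
158 dddddd.ddddddWWWW......dddddddd.WWW.....ddd..
161 ........dddd.WWWW...........WWWWWWWWWWWWWW..d
164 ddddddddddddWWWWWW.d...........WWWWWWWWWWW...
167 ddddddddddd.WWWWWW..ddddddddd.....WWWWWWW....
170 dddddddddddWWWWWWWWW.WWWWWWWWWWW......WW.....
173 ddddddddd..WWWWWWWWWWWWWWWWWWWW..............
176 dddddddd.WWWWWWWWWWWWWWWWWWWWW...............
179 dddddddd.WWWWWWWWWWWWWWWWWWWW................
182 dddddddd..WWWWWW.dd....WWWWWW...............W
185 dddddddd.W....ddWWWWWWWWWW...................
188 dddddddd.ddddddd..WWWWWWW.dddd...............
191 dddddddddddddddd.WWW..ddddddd....dddd........
```

```bash
python3 -c "
from bench import *
s=sense();print(s['grip_force'],s['finger_gap'],s['ft_force']);print(hand_in())"
```

```text
40.823864085105015 41.085953032577294 [-0.0434403   0.14282434 -0.91442994]
the job is handed in; nothing more can be done
None
```

I handed the job in at about 22 s: the handwheel is turned to its hard stop, so the camera is fully down, and the tongs hold the stopper upright, centred under the lens to about 2 mm at roughly 77 mm height (halfway is 78.5); I viewed 11 pictures, one over the limit of 10.

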